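Go / no-go check of a bushing bore

ROBOT

A 6-joint arm with a two-finger parallel gripper is mounted at the origin on the work surface. World frame = base frame: x ahead of the robot, y to its left, z up, the work surface at z = 0. Lengths are in mm, angles in degrees, forces in N, time in s.
With the tool pointing down it reaches from about 300 to 850 mm from the base axis. Payload 4.2 kg.
Tool frame: the origin (TCP) lies on the centre line of the jaws, within the pads' length; the fingertips stand 14 mm ahead of it and the grasp point (between the pads) lies 5 mm behind it (env.finger_overhang is the z of the fingertips in the tool frame, in mm); z points along the fingers, y is the line along which they close (so a half turn about z gives the same grasp; the last joint's range is limited). The gripper opens to 91 mm and grips with 3 to 60 N. Pads are 32 mm wide; open, the fingers measure 118 mm over their backs; the gripper's body (76 mm by 178 mm) begins 60 mm behind the grasp point.
Start: joints at [64.057, 18.312, 89.639, -0, 72.044, -1.146], TCP at [241.167, 521.996, 227.976] pointing down, gripper open.
Joint ranges: [-177.97, 177.97], [-48.28, 115.42], [12.27, 149.76], [-77.06, 257.06], [2.81, 150.46], [-146.56, 146.56]. Speed limits (degrees/s): [147.25, 147.25, 180, 180, 180, 180].

INTERFACE

Orientations are given as [roll, pitch, yaw] about the fixed x, y, z axes, in that order (R = Rz(yaw) Ry(pitch) Rx(roll)).
In Python, from workcell import sensors, viewer, env gives the robot as it stands. The module is installed in compiled form; this text tells all that it offers.
- The arm moves only by the tool step_arm, never from a script. Its argument "plan" is one flat list of numbers, 6 for each row, row after row: the shift along the tool's x, y, z in cm, then the turn, a rotation vector about the tool's x, y, z in rad. In form: [x, y, z, wx, wy, wz, x, y, z, wx, wy, wz, ...]. A call has 1 to 5 rows; each row shifts and turns the commanded pose from where the row before left it, along the tool's axes as they then stand; what a row does not reach is not made up. A row lasts 1/12 s, in which the tool goes at most 41.7 mm and 7.16 degrees, less where a joint would pass 70% of its speed; a pose out of reach is approached as far as the arm can. A call is refused whole if a number of a shift passes 4.17 or a number of a turn 0.125, either way. A call with a gripper value outside its range is refused whole. "hand" is the finger opening in cm, from 0 to 9.12, set as the call begins (left out, the last holds). The fingers move at their own pace and stop on an object; "newtons" is the grip in N (left out, the last holds). Time passes only in rows, so rows that do not move let the fingers close. It gives the time, the measured TCP pose, the force, the opening and the grip force at its end, in the units of the state.
- sensors.state(): the state, without advancing time (a new reading comes with each control period).
- viewer.grab_frame(name): name is "side" or "top"; returns a dict with "img" (400x640x3 uint8, red, green, blue), "fx", "fy", "cx", "cy" (pixels), "k1" (the pictures are not rectified: a ray, as slopes to the right and down, at radius r is drawn at 1 + k1 r^2 times it, then the intrinsics apply), "position" and "attitude" of the camera in the world. Camera axes: x right, y down, z forward; pixel columns grow to the right and rows downward; lengths in mm; the calibration is good to about 2 mm. A picture is of the moment at which its call begins. There is no depth.
- env.job_done(): hands the job in; it is judged then, once.
Trained networks look in a picture, given as the dict that the camera call returned (one of the last four; its "shot" number tells which), for a name from the list of things; names that differ only in an ending like _2 or _b are one class to them, and where a whole thing is asked for, a point or a joint stands for the part that bears it (a point fixed in the world has none). Each returns a list of dicts, best first, with "score" (0 to 1); they miss things now and then, are a little off and sometimes report something else, mostly with a low value. They report only what shows in the picture. A call takes as long as a camera call.
- viewer.boxes_of(name, picture): "location" ([column, row] in pixels, amid what is visible of it).
- viewer.pinpoint(name, picture): "location" ([column, row] in pixels: a listed point, or the origin of a listed thing).
The state is a dict: "time_s": time; "qpos": joint angles; "qvel": joint speeds; "effort": joint torques, N m; "ee_pos": TCP position; "ee_rot": TCP orientation; "force": force on the tool from outside, world axes, zero at the start; "torque": the same for the moment, N m; "gripper_width": finger opening in mm; "gripper_force": force on a finger pad.
Only numpy, scipy, OpenCV 4.12 (cv2) and the standard library are available. Lean on these libraries where they do the work, as an engineer would, in place of code of your own. Each camera call takes 0.05 s, during which the arm holds its last target. There are 200 camera calls.

TASK

Take the double-ended plug gauge from its wooden cradle and check the bushing in the steel fixture: slide the long thin go end into the bore until its collar is fully home against the block, draw it out, then press the short thick no-go end squarely into the shallow counterbore of either face, with 5 to 15 N for half a second, to confirm that the bore refuses it. The bushing block has been clamped a few millimetres to one side or the other, so find the bore by feel, never push on the block with more than 30 N, and keep the gauge off the bench. Lay the gauge back in its cradle, either way round, let go, and leave the other tools where they are.

Things in the scene. Friction and masses are not known exactly. Their poses are not given: they have to be found in the camera images.
- gauge: Plug gauge, 166 mm long, 0.2 to 0.35 kg, lying level in the cradle, axes parallel to the cradle's. Origin mid-handle on the gauge's axis; y runs along the gauge, go end to -y, z up. Aluminium handle 18 x 18 mm, y = -45 to 45 mm: hold its middle across x. A steel collar 31 mm across, 6 mm thick, at each end of it. Mass centre within 10 mm of the origin.
- go_shoulder (a point): Centre of the collar's outer face on the go side (gauge y = -51 mm); it stops against the block's face when the go end is fully in. From here the GO end, 20 mm in diameter, 44 mm long, runs to its tip at gauge y = -95 mm, the tip chamfered 1.5 mm. Axes as the gauge.
- nogo_face (a point): Centre of the flat end of the NO-GO end (gauge y = +71 mm), which is 25 mm in diameter and 20 mm long beyond its collar. Axes as the gauge.
- fixture: Dark steel fixture fixed to the bench. Origin under its base, z up. Base 170 (x) x 100 (y) x 12 mm; two posts 16 (x) x 40 (y) mm at x = -52 and 52 mm, up to z = 145 mm; a wall between them up to z = 75 mm. On it, between the posts, the aluminium bushing block: 62 mm wide (x), y = -15 to 15 mm, z = 75 to 145 mm. Rigid: 1 mm of pushing makes about 20 N or more.
- slot_mid (a point): Middle of the fixture's opening at bore height (fixture x = y = 0, z = 110 mm), axes as the fixture. The block is clamped firmly with its bore up to 5 mm from here along x, either way: not measured, but the block's gaps to the posts show it; it is true in height. The bore runs level along y, right through, open and alike on both sides.
- bushing_end (a point): Point 11 mm from slot_mid along the fixture's +y (not shifted with the block): the plane of the brass bushing's end; the other end is at -11 mm. The bushing's bore is 21.4 mm in diameter. In each face of the block, before the bushing, is a counterbore 28 mm in diameter and 4 mm deep, in which the no-go end stops against the bushing's end.
- cradle: Wooden cradle fixed to the bench. Origin under its base, z up. Base 110 (x) x 120 (y) x 12 mm. Two rests 8 mm thick at y = -37 and 37 mm, 46 mm wide, each with a flat notch 26 mm wide, floor at z = 55 mm, ears to 65 mm. The handle lies in them along y, gauge axis at z = 64 mm, collars outside the rests with 4 mm play each way. 66 mm free between the rests.
- spare_bushing: Bystander: loose brass ring, 34 mm in diameter, 22 mm tall, standing in the black parts tray. The tray (120 x 160 x 32 mm, fixed) stands on the side of the fixture opposite the cradle. Origin at the centre of its underside.
- socket: Bystander: steel wrench socket, 26 mm in diameter, 45 mm tall, standing between the fixture and the robot. Origin at the centre of its underside.
- screwdriver: Bystander: red-handled screwdriver lying on the bench.
- trim_tool: Bystander: flat steel trim tool, 150 x 28 x 6 mm, lying on the bench. Origin at the centre of its underside.
- oil_bottle: Bystander: white oil bottle, 44 mm in diameter, 100 mm tall, standing. Origin at the centre of its underside.

How it is judged:
By the outcome, as a careful person would: the job done as asked, in the order asked, and still so for the second after the job is handed in, with the robot touching nothing.
It also fails if it takes over 72 s, if anything falls off the work surface, if the arm or the gripper's body presses on something with over 40 N, if the wrist force passes 120 N, or if a joint passes its speed limit or range.

## Working session

There is one attempt and no reset: what is moved stays moved. The work goes in short steps, Python scripts to look and compute and a tool call to move; the robot and the scene stay as the last step left them, time stands still between calls to the robot, and variables do not carry over. Pictures are saved under pics/ and viewed, at most 10 in all, crops included, and the job is handed in when it is done.

Besides the shell and the picture viewer there is one more tool, called as a command line: name --argument value ..., lists and objects as JSON in quotes. step_arm: Moves the arm, as the interface text tells. Its arguments: {"type":"object","properties":{"plan":{"type":"array","items":{"type":"number"}},"hand":{"type":"number"},"newtons":{"type":"number"}},"required":["plan"]}

```bash
mkdir -p pics
cat > h.py <<'E'
import numpy as np, cv2, json
from scipy.spatial.transform import Rotation as R
from workcell import sensors, viewer, env
def cam(p):
    att=np.array(p["attitude"],float)
    M=att if att.shape==(3,3) else R.from_euler('xyz',att,degrees=True).as_matrix()
    return np.array(p["position"],float),M
def ray(p,px):
    c,M=cam(p); d=np.array([(px[0]-p["cx"])/p["fx"],(px[1]-p["cy"])/p["fy"]]); u=d.copy()
    for _ in range(20): u=d/(1+p["k1"]*(u@u))
    v=M@np.array([u[0],u[1],1]); return c,v/np.linalg.norm(v)
def onz(p,px,z):
    c,v=ray(p,px); return c+v*(z-c[2])/v[2]
def tri(l):
    A=np.zeros((3,3));b=np.zeros(3);
    for c,v in l:
        P=np.eye(3)-np.outer(v,v);A+=P;b+=P@c
    x=np.linalg.solve(A,b); return x,[np.linalg.norm((np.eye(3)-np.outer(v,v))@(x-c)) for c,v in l]
def proj(p,X):
    c,M=cam(p); q=M.T@(np.array(X)-c); u=q[:2]/q[2]; u=u*(1+p["k1"]*(u@u)); return np.array([u[0]*p["fx"]+p["cx"],u[1]*p["fy"]+p["cy"]])
def save(p,n): cv2.imwrite(n,p["img"][:,:,::-1])
E
python3 - <<'E'
from h import *
P={n:viewer.grab_frame(n) for n in("side","top")}
for n,p in P.items():
    save(p,f"pics/{n}0.png"); print(n,p["fx"],p["k1"],p["position"],p["attitude"])
for t in ["gauge","go_shoulder","nogo_face","fixture","slot_mid","bushing_end","cradle","spare_bushing","socket","screwdriver","trim_tool","oil_bottle"]:
    L=[]
    for n,p in P.items():
        r=viewer.pinpoint(t,p); 
        print(t,n,[(np.round(a["location"],1).tolist(),round(a["score"],2)) for a in r[:2]])
        if r:L.append(ray(p,r[0]["location"]))
    if len(L)==2:
        x,e=tri(L);print("   ",x.round(1),np.round(e,1))
print(sensors.state())
E
```

```text
side 404.5880255975048 -0.08561703607378864 [354.43337445 719.9967665  625.9150018 ] [-124.07546377    1.08879271 -166.85262385]
top 436.4464598713216 -0.03616309176024185 [ 333.68537324  -29.36011219 1312.45052954] [-1.68767650e+02 -2.89980388e-02 -9.10809000e+01]
gauge side [([357.6, 165.1], 0.57)]
gauge top [([410.3, 222.1], 0.56), ([447.8, 176.3], 0.25)]
    [ 478.9 -277.6   48.1] [3.6 3.6]
go_shoulder side [([345.8, 153.8], 0.5)]
go_shoulder top [([427.1, 214.8], 0.94), ([394.1, 160.1], 0.42)]
    [ 510.  -326.2   53.6] [7.6 7.6]
nogo_face side [([352.0, 174.6], 0.62)]
nogo_face top [([386.0, 221.1], 0.8)]
    [ 483.1 -205.3   58.9] [2.5 2.5]
fixture side [([300.9, 227.9], 0.71)]
fixture top [([323.9, 193.9], 0.75), ([408.3, 218.8], 0.56)]
    [ 5.789e+02 -2.730e+01 -2.000e-01] [1.1 1.1]
slot_mid side [([295.5, 191.3], 0.96)]
slot_mid top [([323.6, 186.6], 0.7), ([407.8, 220.7], 0.69)]
    [583.5 -26.4 107.3] [2.7 2.7]
bushing_end side [([296.5, 196.4], 0.93)]
bushing_end top [([319.4, 188.0], 0.9)]
    [579.5 -14.7 101.7] [1.4 1.4]
cradle side [([352.4, 179.2], 0.75)]
cradle to
[... 793 characters left out ...]
.9 -413.1   -3.6] [0.2 0.2]
{'time_s': 1.3, 'qpos': array([ 6.40571636e+01,  1.83115766e+01,  8.96412713e+01, -8.75571288e-04,
        7.20424749e+01, -1.14779949e+00]), 'qvel': array([ 0.00382794,  0.00647475, -0.05091119, -0.08010124, -0.00047366,
        0.09465968]), 'effort': array([ 2.67725234e-03, -4.12355626e+01, -2.32231987e+01,  7.31558260e-02,
        3.76217638e-02,  3.63294504e-06]), 'ee_pos': array([241.16237477, 521.98733797, 227.96375207]), 'ee_rot': array([1.79995340e+02, 9.26464689e-04, 1.55205233e+02]), 'force': array([-0.45448335, -0.96972833, -0.32328687]), 'torque': array([-0.00212418, -0.00140511, -0.05570956]), 'gripper_force': 0.0, 'gripper_width': 90.94118688025696}
```

Run:
```python
import cv2,numpy as np
a=cv2.imread("pics/top0.png")[130:270,280:480]; b=cv2.imread("pics/side0.png")[120:260,240:440]
cv2.imwrite("pics/c0.png",cv2.resize(a,None,fx=4,fy=4,interpolation=cv2.INTER_CUBIC))
cv2.imwrite("pics/c1.png",cv2.resize(b,None,fx=4,fy=4,interpolation=cv2.INTER_CUBIC))
```

```text
(no output)
```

View pics/c0.png

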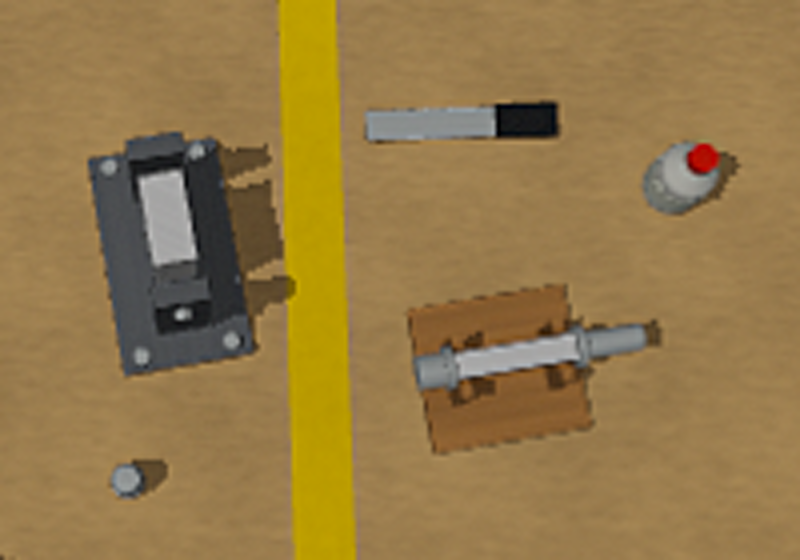

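View pics/c1.png

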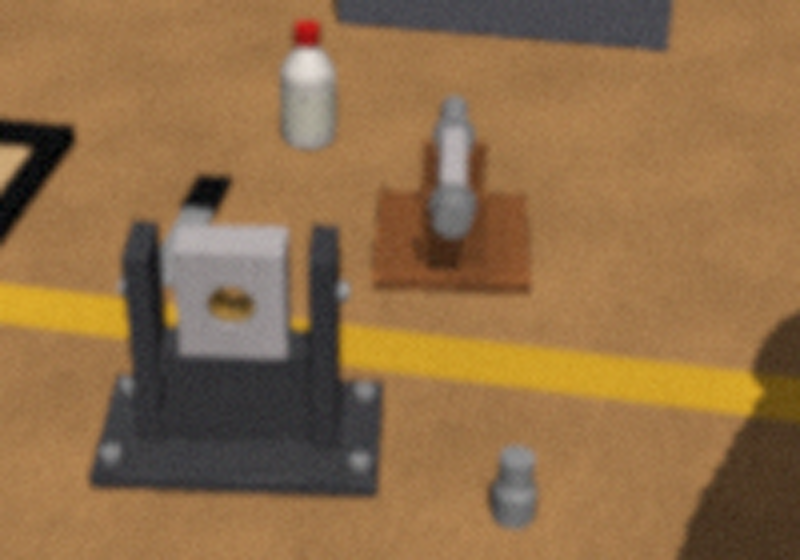

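The top crop shows the cradle with the gauge (go end to the right, which is world -y) around crop (415–645, 335–375). The fixture is at (90–255, 135–375), tilted about 10°. The side crop shows the block between the posts, with its bore at crop (232,303). I'll refine the poses by fitting model edges to the images.

```bash
cat > fit.py <<'E'
from h import *
from scipy.optimize import minimize
import itertools, pickle
P={}
for n in("side","top"):
    p=viewer.grab_frame(n); P[n]=p
pickle.dump(P,open("P.pkl","wb"))
def box(cx,cy,hx,hy,z0,z1):
    c=[(cx+sx*hx,cy+sy*hy) for sx,sy in((-1,-1),(1,-1),(1,1),(-1,1))]
    return c,z0,z1
def edges(b,faces):  # sampled edges of visible parts
    c,z0,z1=b;L=[]
    for f in faces:
        if f=='top':
            for i in range(4): L.append(((*c[i],z1),(*c[(i+1)%4],z1)))
        if f=='front': # +y face
            L+= [((*c[2],z0),(*c[2],z1)),((*c[3],z0),(*c[3],z1)),((*c[2],z0),(*c[3],z0))]
    return np.vstack([np.linspace(a,b,40) for a,b in L])
def grad(p):
    g=cv2.GaussianBlur(p["img"].astype(np.float32),(0,0),1.0)
    return np.sqrt(sum(cv2.Sobel(g[:,:,k],cv2.CV_32F,1,0)**2+cv2.Sobel(g[:,:,k],cv2.CV_32F,0,1)**2 for k in range(3)))
G={n:grad(p) for n,p in P.items()}
def projm(p,X):
    c,M=cam(p); q=(X-c)@M; u=q[:,:2]/q[:,2:]; u=u*(1+p["k1"]*(u**2).sum(1,keepdims=True)); return u*[p["fx"],p["fy"]]+[p["cx"],p["cy"]]
def score(names,pts,x,y,a):
    a=np.radians(a);r=np.array([[np.cos(a),-np.sin(a)],[np.sin(a),np.cos(a)]]);s=0
    for n in names:
        X=pts[n].copy();X[:,:2]=X[:,:2]@r.T+[x,y]
        u=projm(P[n],X).astype(np.float32)
        v=cv2.remap(G[n],u[:,0].copy(),u[:,1].copy(),cv2.INTER_LINEAR); s+=np.minimum(v,250).mean()
    return s
def fit(names,pts,x0):
    best=None
    for dx,dy,da in itertools.product((-5,0,5),(-5,0,5),(-3,0,3)):
        r=minimize(lambda q:-score(names,pts,*q),np.array(x0)+[dx,dy,da],method="Nelder-Mead",options=dict(initial_simplex=np.array(x0)+[dx,dy,da]+np.array([[0,0,0],[3,0,0],[0,3,0],[0,0,2]]),xatol=.02,fatol=.01))
        if best is None or r.fun<best.fun:best=r
    return best
base=box(0,0,85,50,0,12);pl=box(-52,0,8,20,12,145);pr=box(52,0,8,20,12,145)
fp={n:np.vstack([edges(base,['top']),edges(pl,['top']+(['front'] if n=='side' else [])),edges(pr,['top']+(['front'] if n=='side' else []))]) for n in P}
cp={n:np.vstack([edges(box(0,0,55,60,0,12),['top','front'] if n=='side' else ['top'])]) for n in P}
for nm,pt,x0 in(("fixture",fp,(579,-27,9)),("cradle",cp,(490,-270,10))):
    for names in(["side"],["top"],["side","top"]):
        r=fit(names,pt,x0);print(nm,names,r.x.round(2),round(r.fun,1))
    if nm=="fixture":F=r.x
for names in(["side"],["top"],["side","top"]):
    b=[]
    for s in np.arange(-6,6.1,.25):
        pt={n:edges(box(s,0,31,15,75,145),['top','front'] if n=='side' else ['top']) for n in P}
        b.append((score(names,pt,*F),s))
    print(names,sorted(b)[::-1][:4])
E
python3 fit.py
```

```text
fixture ['side'] [575.92 -12.02   9.1 ] -151.9
fixture ['top'] [579.17 -21.46   8.59] -172.5
fixture ['side', 'top'] [578.27 -21.06   8.74] -312.7
cradle ['side'] [ 486.64 -264.78    9.56] -118.9
cradle ['top'] [ 488.49 -266.      8.55] -136.3
cradle ['side', 'top'] [ 487.81 -266.03    8.57] -253.7
['side'] [(np.float32(197.92165), np.float64(2.25)), (np.float32(197.77986), np.float64(2.0)), (np.float32(197.71071), np.float64(2.5)), (np.float32(197.60167), np.float64(2.75))]
['top'] [(np.float32(250.0), np.float64(5.25)), (np.float32(250.0), np.float64(5.0)), (np.float32(250.0), np.float64(4.75)), (np.float32(250.0), np.float64(4.5))]
['side', 'top'] [(np.float32(447.92163), np.float64(2.25)), (np.float32(447.77985), np.float64(2.0)), (np.float32(447.7107), np.float64(2.5)), (np.float32(447.60168), np.float64(2.75))]
```

```bash
cat > ov.py <<'E'
import sys
src=open('fit.py').read().split("for nm,pt,x0")[0].replace('p=viewer.grab_frame(n); P[n]=p','pass').replace('pickle.dump(P,open("P.pkl","wb"))','P=pickle.load(open("P.pkl","rb"))')
exec(src)
def ov(F,C,s,out):
    ims=[]
    for n,(r0,r1,c0,c1) in(("top",(155,250,295,435)),("side",(130,250,255,385))):
        k=5;im=cv2.resize(P[n]["img"][:,:,::-1],None,fx=k,fy=k,interpolation=cv2.INTER_CUBIC)
        for pt,q,col in((fp,F,(0,255,0)),(cp,C,(255,255,0)),({n:edges(box(s,0,31,15,75,145),['top','front'] if n=='side' else ['top'])},F,(0,0,255))):
            a=np.radians(q[2]);r=np.array([[np.cos(a),-np.sin(a)],[np.sin(a),np.cos(a)]]);X=pt[n].copy();X[:,:2]=X[:,:2]@r.T+q[:2]
            for u in projm(P[n],X): cv2.circle(im,tuple(int(t) for t in (u+.5)*k-.5),1,col,-1)
        ims.append(cv2.resize(im[r0*k:r1*k,c0*k:c1*k],(400,int(400*(r1-r0)/(c1-c0)))))
    h=max(i.shape[0] for i in ims)
    cv2.imwrite(out,np.hstack([cv2.copyMakeBorder(i,0,h-i.shape[0],0,0,0) for i in ims]))
E
python3 -c "
from ov import *
ov((578.27,-21.06,8.74),(487.81,-266.03,8.57),2.25,'pics/ov.png')"
```

```text
(no output)
```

View pics/ov.png

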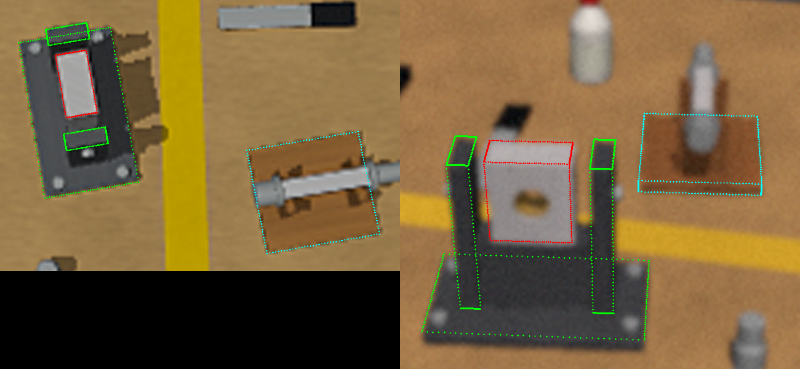

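The fits lie on the edges in both views: the fixture at (578,-21) yaw 8.7, the cradle at (488,-266) yaw 8.6, and the block shifted about +2 mm. I'll turn the tool and move over the cradle.

step_arm --plan '[0,0,0,0,0,0.1235,0,0,0,0,0,0.1235,0,0,0,0,0,0.1235,0,0,0,0,0,0.1235,0,0,0,0,0,0.1235]' --hand 6

```text
time_s: 1.82
ee_pos: [241.2, 522.0, 228.0]
ee_rot: [180.0, -0.0, 119.5]
force: [0.5, -0.3, -0.5]
gripper_width: 61.3
gripper_force: 0.0
```

step_arm --plan '[0,0,0,0,0,0.1235,0,0,0,0,0,0.1235,0,0,0,0,0,0.1235,-4.08,0.63,0,0,0,0,-4.08,0.63,0,0,0,0]'

```text
time_s: 2.23
ee_pos: [265.7, 443.4, 227.4]
ee_rot: [180.0, 0.0, 98.8]
force: [0.5, 0.5, 0.2]
gripper_width: 59.9
gripper_force: 0.0
```

step_arm --plan '[-4.08,0.63,0,0,0,0,-4.08,0.63,0,0,0,0,-4.08,0.63,0,0,0,0,-4.08,0.63,0,0,0,0,-4.08,0.63,0,0,0,0]'

```text
time_s: 2.65
ee_pos: [327.5, 244.4, 228.1]
ee_rot: [180.0, -0.0, 98.6]
force: [1.4, 0.6, 0.4]
gripper_width: 59.9
gripper_force: 0.0
```

step_arm --plan '[-4.08,0.63,0,0,0,0,-4.08,0.63,0,0,0,0,-4.08,0.63,0,0,0,0,-4.08,0.63,0,0,0,0,-4.08,0.63,0,0,0,0]'

```text
time_s: 3.07
ee_pos: [389.2, 47.2, 228.3]
ee_rot: [179.9, -0.0, 98.6]
force: [1.1, 0.9, 0.1]
gripper_width: 60.4
gripper_force: 0.0
```

step_arm --plan '[-4.08,0.63,0,0,0,0,-4.08,0.63,0,0,0,0,-4.08,0.63,0,0,0,0,-4.08,0.63,0,0,0,0,-4.08,0.63,0,0,0,0]'

```text
time_s: 3.48
ee_pos: [450.9, -150.0, 228.2]
ee_rot: [180.0, 0.0, 98.6]
force: [-0.1, 1.3, 0.2]
gripper_width: 60.4
gripper_force: 0.0
```

step_arm --plan '[-4.08,0.63,0,0,0,0,-4.08,0.63,0,0,0,0,-4.08,0.63,0,0,0,0,0,0,0,0,0,0]'

```text
time_s: 3.82
ee_pos: [489.7, -272.7, 227.3]
ee_rot: [179.9, 0.2, 98.3]
force: [-0.2, 0.1, 0.4]
gripper_width: 60.1
gripper_force: 0.0
```

step_arm --plan '[0,0,3.5,0,0,0,0,0,3.5,0,0,0,0,0,3.5,0,0,0,0,0,0,0,0,0,0,0,0,0,0,0]'

```text
time_s: 4.23
ee_pos: [486.8, -265.2, 122.0]
ee_rot: [-179.8, -0.1, 98.6]
force: [0.6, -0.5, 1.0]
gripper_width: 60.0
gripper_force: 0.0
```

Run:
```python
from h import *
print(sensors.state()["ee_pos"],sensors.state()["ee_rot"])
P={n:viewer.grab_frame(n) for n in("side","top")}
a=P["top"]["img"][180:260,360:460,::-1]; b=P["side"]["img"][120:200,305:405,::-1]
cv2.imwrite("pics/g1.png",np.hstack([cv2.resize(i,None,fx=4,fy=4,interpolation=cv2.INTER_CUBIC) for i in(a,b)]))
```

```text
[ 486.81247519 -265.22188502  122.02472586] [-1.79832475e+02 -1.46781908e-01  9.85983687e+01]
```

View pics/g1.png

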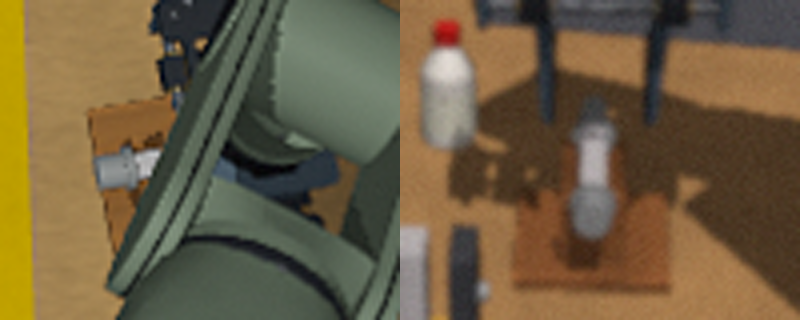

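The open fingers straddle the handle: they are at columns 545 and 653, with the handle at about 597. I'll descend and grip.

step_arm --plan '[0,0.1,2.1,0,0,0,0,0,2.1,0,0,0,0,0,1.5,0,0,0,0,0,0.6,0,0,0,0,0,0,0,0,0]'

```text
time_s: 4.75
ee_pos: [489.3, -266.0, 60.7]
ee_rot: [179.9, 0.0, 98.6]
force: [0.3, 0.1, 0.6]
gripper_width: 59.9
gripper_force: 0.0
```

step_arm --plan '[0,0,0,0,0,0,0,0,0,0,0,0,0,0,0,0,0,0,0,0,0,0,0,0,0,0,0,0,0,0]' --hand 1.4 --newtons 45

```text
time_s: 5.17
ee_pos: [489.0, -266.0, 60.6]
ee_rot: [179.9, 0.0, 98.6]
force: [-0.6, -0.3, -0.1]
gripper_width: 29.6
gripper_force: 0.0
```

step_arm --plan '[0,0,0,0,0,0,0,0,0,0,0,0]'

```text
time_s: 5.33
ee_pos: [488.9, -265.9, 60.1]
ee_rot: [180.0, 0.0, 98.6]
force: [1.0, 0.4, 1.4]
gripper_width: 17.8
gripper_force: 45.0
```

step_arm --plan '[0,0,-1,0,0,0,0,0,-3,0,0,0,0,0,-4,0,0,0,0,0,-4,0,0,0,0,0,-1.5,0,0,0]'

```text
time_s: 5.75
ee_pos: [490.7, -267.0, 201.0]
ee_rot: [179.6, 0.3, 98.6]
force: [0.7, -1.2, -1.2]
gripper_width: 17.9
gripper_force: 45.0
```

step_arm --plan '[1.8,0.64,0,0,0,0,3.64,1.27,0,0,0,0,3.64,1.27,0,0,0,0,3.64,1.27,0,0,0,0,3.64,1.27,0,0,0,0]'

```text
time_s: 6.17
ee_pos: [520.4, -94.0, 195.3]
ee_rot: [-180.0, -0.0, 98.5]
force: [0.4, -0.3, -1.6]
gripper_width: 17.7
gripper_force: 45.0
```

step_arm --plan '[3.64,1.27,0,0,0,0,3.64,1.27,0,0,0,0,3.64,1.27,0,0,0,0,3.64,1.27,0,0,0,0,3.64,1.27,0,0,0,0]'

```text
time_s: 6.58
ee_pos: [556.0, 95.8, 195.3]
ee_rot: [-180.0, 0.0, 98.6]
force: [0.6, 0.2, -1.8]
gripper_width: 17.6
gripper_force: 45.0
```

step_arm --plan '[1.82,0.63,0,0,0,0,0,0,0,0,0,0,0,0,0,0,0,0,0,0,0,0,0,0,0,0,0,0,0,0]'

```text
time_s: 7.0
ee_pos: [559.5, 111.7, 195.0]
ee_rot: [-180.0, 0.0, 98.5]
force: [-0.4, -0.1, -1.9]
gripper_width: 17.7
gripper_force: 45.0
```

Run:
```python
from h import *
s=sensors.state();print(s["ee_pos"],s["ee_rot"],s["force"])
p=viewer.grab_frame("side");t=viewer.grab_frame("top")
a=t["img"][140:240,230:360,::-1]; b=p["img"][100:200,255:385,::-1]
cv2.imwrite("pics/g2.png",np.hstack([cv2.resize(i,(400,308),interpolation=cv2.INTER_CUBIC) for i in(a,b)]))
for n in("gauge","go_shoulder","nogo_face"):
  L=[]
  for q in(p,t):
    r=viewer.pinpoint(n,q)
    if r: L.append(ray(q,r[0]["location"]));print(n,r[0], onz(q,r[0]["location"],s["ee_pos"][2]+3.9))
```

```text
[559.54003737 111.70139057 195.01335712] [-1.79967705e+02  1.96766281e-02  9.85263958e+01] [-0.44470034 -0.10690571 -1.87094568]
gauge {'location': [289.2, 195.2], 'score': 0.88} [553.4610494  120.2943163  198.91335712]
gauge {'location': [326.3, 183.2], 'score': 0.56} [570.91799366 -34.2294853  198.91335712]
go_shoulder {'location': [289.5, 180.6], 'score': 0.61} [567.33509144  70.48531862 198.91335712]
go_shoulder {'location': [292.4, 183.2], 'score': 0.79} [572.58037456  54.1962376  198.91335712]
nogo_face {'location': [281.7, 213.2], 'score': 0.78} [550.65633052 177.43378029 198.91335712]
nogo_face {'location': [244.1, 191.7], 'score': 0.69} [552.34715222 179.9953934  198.91335712]
```

View pics/g2.png

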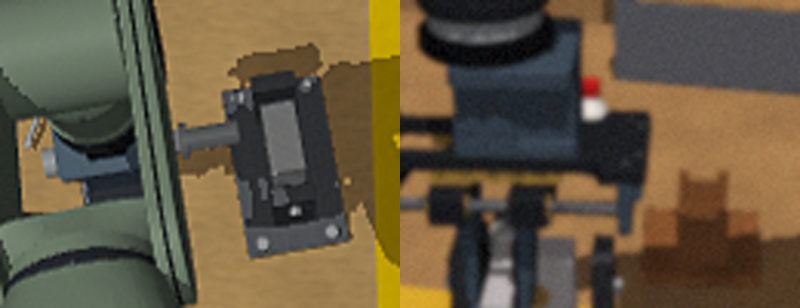

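Gauge held, level and aligned, and the tip is roughly 25 mm clear of the block. I'll lower to bore height, ease the grip so it acts as a force limiter, and approach.

step_arm --plan '[0,0,3,0,0,0,0,0,3,0,0,0,0,0,2.2,0,0,0,0,0,0.7,0,0,0,0,0,0,0,0,0]' --newtons 22

```text
time_s: 7.82
ee_pos: [558.6, 112.6, 104.1]
ee_rot: [-179.8, 0.0, 98.6]
force: [0.3, -0.3, -1.7]
gripper_width: 17.7
gripper_force: 22.0
```

step_arm --plan '[0,0,0,0,0,0,0,0,0,0,0,0,-0.7,0,0,0,0,0,-0.7,0,0,0,0,0,-0.3,0,0,0,0,0]'

```text
time_s: 8.23
ee_pos: [563.1, 94.9, 106.9]
ee_rot: [179.9, 0.0, 98.6]
force: [0.3, -0.1, -2.7]
gripper_width: 18.3
gripper_force: 22.0
```

step_arm --plan '[0,0,0,0,0,0,0,0,0,0,0,0]'

```text
time_s: 8.4
ee_pos: [562.6, 95.6, 106.3]
ee_rot: [180.0, -0.0, 98.5]
force: [-1.0, -0.6, -2.9]
gripper_width: 18.1
gripper_force: 22.0
```

```bash
cat > fx.py <<'E'
from h import *
s=sensors.state();a=np.radians(8.74)
r=np.array([[np.cos(a),np.sin(a)],[-np.sin(a),np.cos(a)]])
d=r@(s["ee_pos"][:2]-[578.27,-21.06]);f=r@s["force"][:2]
print("t",round(s["time_s"],2),"fixt xy",d.round(2),"z",s["ee_pos"][2].round(2),"rot",s["ee_rot"].round(2),"F",f.round(1),s["force"][2].round(1),"T",s["torque"].round(3))
E
python3 fx.py
```

```text
t 8.4 fixt xy [  2.25 117.67] z 106.28 rot [ 1.7996e+02 -1.0000e-02  9.8540e+01] F [-1.  -0.5] -2.9 T [-0.041  0.081 -0.024]
```

step_arm --plan '[-0.1,0,0,0,0,0,-0.1,0,0,0,0,0,-0.1,0,0,0,0,0,0,0,0,0,0,0]'

```text
time_s: 8.73
ee_pos: [562.9, 93.0, 105.9]
ee_rot: [-180.0, 0.0, 98.6]
force: [-0.7, -1.0, -2.3]
gripper_width: 17.9
gripper_force: 22.0
```

step_arm --plan '[-0.05,0,0,0,0,0,-0.05,0,0,0,0,0,0,0,0,0,0,0,0,0,0,0,0,0]'

```text
time_s: 9.07
ee_pos: [563.0, 92.1, 105.9]
ee_rot: [180.0, -0.0, 98.6]
force: [0.1, 0.0, -2.5]
gripper_width: 18.0
gripper_force: 22.0
```

step_arm --plan '[-0.05,0,0,0,0,0,-0.05,0,0,0,0,0,0,0,0,0,0,0]'

```text
time_s: 9.32
ee_pos: [563.2, 91.0, 105.9]
ee_rot: [180.0, -0.0, 98.6]
force: [0.2, -0.1, -2.1]
gripper_width: 18.2
gripper_force: 22.0
```

step_arm --plan '[-0.05,0,0,0,0,0,0,0,0,0,0,0]'

```text
time_s: 9.48
ee_pos: [563.3, 90.5, 106.0]
ee_rot: [180.0, -0.0, 98.6]
force: [0.3, -0.5, -1.5]
gripper_width: 17.5
gripper_force: 22.0
```

step_arm --plan '[-0.05,0,0,0,0,0,-0.05,0,0,0,0,0,0,0,0,0,0,0]'

```text
time_s: 9.73
ee_pos: [563.4, 89.5, 106.0]
ee_rot: [180.0, -0.0, 98.6]
force: [0.4, 0.9, -2.1]
gripper_width: 18.0
gripper_force: 22.0
```

step_arm --plan '[-0.05,0,0,0,0,0,0,0,0,0,0,0]'

```text
time_s: 9.9
ee_pos: [563.5, 89.0, 105.9]
ee_rot: [180.0, -0.0, 98.6]
force: [-0.2, 0.1, -1.9]
gripper_width: 18.0
gripper_force: 22.0
```

step_arm --plan '[-0.05,0,0,0,0,0,-0.05,0,0,0,0,0,0,0,0,0,0,0]'

```text
time_s: 10.15
ee_pos: [563.7, 88.0, 106.0]
ee_rot: [180.0, -0.0, 98.6]
force: [-0.0, 0.0, -1.6]
gripper_width: 18.0
gripper_force: 22.0
```

step_arm --plan '[-0.05,0,0,0,0,0,0,0,0,0,0,0]'

```text
time_s: 10.32
ee_pos: [563.7, 87.6, 105.9]
ee_rot: [180.0, -0.0, 98.6]
force: [-0.7, 0.2, -1.8]
gripper_width: 18.1
gripper_force: 22.0
```

step_arm --plan '[-0.05,0,0,0,0,0,-0.05,0,0,0,0,0,0,0,0,0,0,0]'

```text
time_s: 10.57
ee_pos: [563.9, 86.6, 105.9]
ee_rot: [180.0, -0.0, 98.6]
force: [0.4, 0.2, -3.2]
gripper_width: 18.2
gripper_force: 22.0
```

step_arm --plan '[-0.05,0,0,0,0,0,0,0,0,0,0,0]'

```text
time_s: 10.73
ee_pos: [563.9, 86.0, 106.0]
ee_rot: [180.0, -0.0, 98.6]
force: [-0.7, 0.1, -2.1]
gripper_width: 17.9
gripper_force: 22.0
```

step_arm --plan '[-0.05,0,0,0,0,0,-0.05,0,0,0,0,0,0,0,0,0,0,0]'

```text
time_s: 10.98
ee_pos: [564.1, 85.1, 105.9]
ee_rot: [180.0, -0.0, 98.6]
force: [0.1, 0.5, -2.7]
gripper_width: 17.8
gripper_force: 22.0
```

step_arm --plan '[-0.05,0,0,0,0,0,0,0,0,0,0,0]'

```text
time_s: 11.15
ee_pos: [564.2, 84.6, 106.0]
ee_rot: [180.0, -0.0, 98.6]
force: [0.4, 0.1, -2.1]
gripper_width: 17.7
gripper_force: 22.0
```

step_arm --plan '[-0.05,0,0,0,0,0,-0.05,0,0,0,0,0,0,0,0,0,0,0]'

```text
time_s: 11.4
ee_pos: [564.3, 83.6, 106.0]
ee_rot: [180.0, -0.0, 98.6]
force: [0.6, 1.0, -2.5]
gripper_width: 17.5
gripper_force: 22.0
```

step_arm --plan '[-0.05,0,0,0,0,0,0,0,0,0,0,0]'

```text
time_s: 11.57
ee_pos: [564.4, 83.1, 105.9]
ee_rot: [180.0, -0.0, 98.6]
force: [-0.3, 0.5, -2.2]
gripper_width: 17.9
gripper_force: 22.0
```

step_arm --plan '[-0.05,0,0,0,0,0,-0.05,0,0,0,0,0,0,0,0,0,0,0]'

```text
time_s: 11.82
ee_pos: [564.5, 82.1, 105.9]
ee_rot: [180.0, -0.0, 98.6]
force: [-0.6, 0.1, -2.1]
gripper_width: 18.0
gripper_force: 22.0
```

step_arm --plan '[-0.05,0,0,0,0,0,-0.05,0,0,0,0,0,0,0,0,0,0,0]'

```text
time_s: 12.07
ee_pos: [564.7, 81.1, 106.0]
ee_rot: [180.0, -0.0, 98.6]
force: [-0.4, 0.8, -2.9]
gripper_width: 18.0
gripper_force: 22.0
```

step_arm --plan '[-0.05,0,0,0,0,0,-0.05,0,0,0,0,0,0,0,0,0,0,0]'

```text
time_s: 12.32
ee_pos: [564.8, 80.1, 105.9]
ee_rot: [180.0, -0.0, 98.6]
force: [-0.8, -0.1, -1.4]
gripper_width: 17.8
gripper_force: 22.0
```

step_arm --plan '[-0.05,0,0,0,0,0,-0.05,0,0,0,0,0,0,0,0,0,0,0]'

```text
time_s: 12.57
ee_pos: [565.0, 79.2, 106.0]
ee_rot: [180.0, -0.0, 98.6]
force: [0.5, 0.1, -2.4]
gripper_width: 17.9
gripper_force: 22.0
```

```bash
python3 fx.py
python3 - <<'E'
from h import *
p=viewer.grab_frame("side");t=viewer.grab_frame("top")
a=t["img"][150:230,270:370,::-1]; b=p["img"][140:220,250:350,::-1]
cv2.imwrite("pics/g3.png",np.hstack([cv2.resize(i,(400,320),interpolation=cv2.INTER_CUBIC) for i in(a,b)]))
E
```

```text
t 12.57 fixt xy [  2.08 101.07] z 105.96 rot [180.    -0.    98.59] F [ 0.6 -0. ] -2.4 T [-0.076  0.025  0.022]
```

View pics/g3.png

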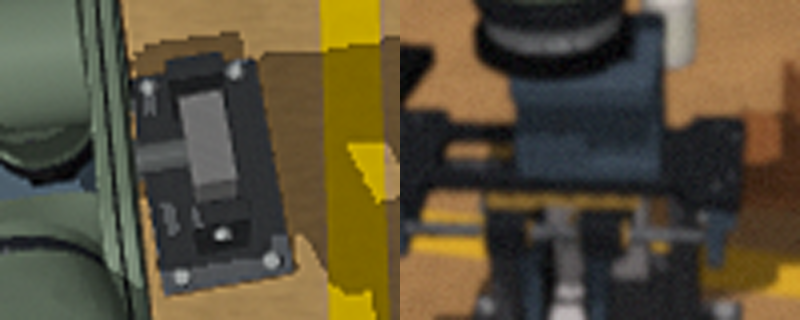

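The go end meets the block in the top view at crop (187,155), with no contact force. I'll keep going carefully.

step_arm --plan '[-0.05,0,0,0,0,0,-0.05,0,0,0,0,0,0,0,0,0,0,0]'

```text
time_s: 12.92
ee_pos: [565.1, 78.1, 105.9]
ee_rot: [180.0, -0.0, 98.6]
force: [-0.0, -0.3, -2.5]
gripper_width: 18.0
gripper_force: 22.0
```

step_arm --plan '[-0.05,0,0,0,0,0,-0.05,0,0,0,0,0,0,0,0,0,0,0]'

```text
time_s: 13.17
ee_pos: [565.3, 77.1, 106.0]
ee_rot: [180.0, -0.0, 98.6]
force: [0.4, 0.3, -2.0]
gripper_width: 17.6
gripper_force: 22.0
```

step_arm --plan '[-0.05,0,0,0,0,0,-0.05,0,0,0,0,0,0,0,0,0,0,0]'

```text
time_s: 13.42
ee_pos: [565.5, 76.2, 106.0]
ee_rot: [180.0, -0.0, 98.6]
force: [0.5, -0.1, -1.7]
gripper_width: 18.2
gripper_force: 22.0
```

step_arm --plan '[-0.05,0,0,0,0,0,-0.05,0,0,0,0,0,0,0,0,0,0,0]'

```text
time_s: 13.67
ee_pos: [565.6, 75.2, 105.9]
ee_rot: [180.0, -0.0, 98.6]
force: [0.2, -0.2, -2.3]
gripper_width: 17.7
gripper_force: 22.0
```

step_arm --plan '[-0.05,0,0,0,0,0,-0.05,0,0,0,0,0,0,0,0,0,0,0]'

```text
time_s: 13.92
ee_pos: [565.7, 74.2, 106.0]
ee_rot: [180.0, 0.0, 98.6]
force: [0.6, -0.6, -1.6]
gripper_width: 17.8
gripper_force: 22.0
```

step_arm --plan '[-0.05,0,0,0,0,0,-0.05,0,0,0,0,0,0,0,0,0,0,0]'

```text
time_s: 14.17
ee_pos: [565.9, 73.2, 105.9]
ee_rot: [180.0, -0.0, 98.6]
force: [-0.4, 1.2, -2.3]
gripper_width: 17.7
gripper_force: 22.0
```

step_arm --plan '[-0.05,0,0,0,0,0,-0.05,0,0,0,0,0,0,0,0,0,0,0]'

```text
time_s: 14.42
ee_pos: [566.1, 72.2, 105.9]
ee_rot: [180.0, -0.0, 98.6]
force: [-0.4, -0.5, -1.0]
gripper_width: 17.8
gripper_force: 22.0
```

step_arm --plan '[-0.1,0,0,0,0,0,-0.1,0,0,0,0,0,-0.1,0,0,0,0,0,-0.1,0,0,0,0,0,0,0,0,0,0,0]'

```text
time_s: 14.83
ee_pos: [566.7, 68.1, 105.9]
ee_rot: [180.0, 0.0, 98.6]
force: [-0.2, -0.0, -2.4]
gripper_width: 17.7
gripper_force: 22.0
```

step_arm --plan '[-0.15,0,0,0,0,0,-0.15,0,0,0,0,0,-0.15,0,0,0,0,0,-0.15,0,0,0,0,0,0,0,0,0,0,0]'

```text
time_s: 15.25
ee_pos: [567.6, 62.1, 106.0]
ee_rot: [180.0, 0.0, 98.6]
force: [-0.6, 0.7, -2.6]
gripper_width: 17.7
gripper_force: 22.0
```

```bash
python3 fx.py
```

```text
t 15.25 fixt xy [ 2.07 83.78] z 105.97 rot [180.     0.    98.58] F [-0.5  0.8] -2.6 T [-0.038  0.065 -0.024]
```

step_arm --plan '[-0.2,0,0,0,0,0,-0.2,0,0,0,0,0,-0.2,0,0,0,0,0,-0.2,0,0,0,0,0,0,0,0,0,0,0]'

```text
time_s: 15.67
ee_pos: [568.8, 54.1, 106.0]
ee_rot: [180.0, 0.0, 98.6]
force: [0.6, 0.6, -2.0]
gripper_width: 17.9
gripper_force: 22.0
```

step_arm --plan '[-0.05,0,0,0,0,0,-0.05,0,0,0,0,0,0,0,0,0,0,0]'

```text
time_s: 15.92
ee_pos: [568.9, 53.5, 106.0]
ee_rot: [180.0, -0.0, 98.6]
force: [-0.2, -0.3, -1.9]
gripper_width: 17.5
gripper_force: 22.0
```

step_arm --plan '[-0.05,0,0,0,0,0,-0.05,0,0,0,0,0,0,0,0,0,0,0]'

```text
time_s: 16.17
ee_pos: [569.0, 52.5, 105.9]
ee_rot: [180.0, -0.0, 98.6]
force: [0.5, 0.3, -2.8]
gripper_width: 18.1
gripper_force: 22.0
```

step_arm --plan '[-0.05,0,0,0,0,0,-0.05,0,0,0,0,0,0,0,0,0,0,0]'

```text
time_s: 16.42
ee_pos: [569.2, 51.4, 106.0]
ee_rot: [180.0, -0.0, 98.6]
force: [0.2, 0.4, -3.2]
gripper_width: 17.9
gripper_force: 22.0
```

step_arm --plan '[-0.05,0,0,0,0,0,0,0,0,0,0,0]'

```text
time_s: 16.58
ee_pos: [569.3, 51.0, 105.9]
ee_rot: [180.0, -0.0, 98.6]
force: [-0.1, 0.1, -2.3]
gripper_width: 18.1
gripper_force: 22.0
```

step_arm --plan '[-0.05,0,0,0,0,0,-0.05,0,0,0,0,0,0,0,0,0,0,0]'

```text
time_s: 16.83
ee_pos: [569.4, 50.0, 105.9]
ee_rot: [-180.0, -0.0, 98.6]
force: [-0.4, -0.8, -2.2]
gripper_width: 17.9
gripper_force: 22.0
```

step_arm --plan '[-0.05,0,0,0,0,0,0,0,0,0,0,0]'

```text
time_s: 17.0
ee_pos: [569.5, 49.5, 106.0]
ee_rot: [180.0, -0.0, 98.6]
force: [0.7, 0.0, -2.9]
gripper_width: 18.0
gripper_force: 22.0
```

step_arm --plan '[-0.05,0,0,0,0,0,-0.05,0,0,0,0,0,0,0,0,0,0,0]'

```text
time_s: 17.25
ee_pos: [569.6, 48.5, 105.9]
ee_rot: [-180.0, -0.0, 98.6]
force: [1.3, 0.0, -2.9]
gripper_width: 18.0
gripper_force: 22.0
```

step_arm --plan '[-0.05,0,0,0,0,0,0,0,0,0,0,0]'

```text
time_s: 17.42
ee_pos: [569.7, 48.0, 106.0]
ee_rot: [180.0, -0.0, 98.6]
force: [0.0, 0.0, -3.4]
gripper_width: 17.7
gripper_force: 22.0
```

step_arm --plan '[-0.05,0,0,0,0,0,-0.05,0,0,0,0,0,0,0,0,0,0,0]'

```text
time_s: 17.67
ee_pos: [569.9, 47.0, 106.0]
ee_rot: [180.0, -0.0, 98.6]
force: [-0.4, -0.1, -1.3]
gripper_width: 17.8
gripper_force: 22.0
```

step_arm --plan '[-0.05,0,0,0,0,0,0,0,0,0,0,0]'

```text
time_s: 17.83
ee_pos: [570.0, 46.5, 106.0]
ee_rot: [180.0, -0.0, 98.6]
force: [-0.1, 0.6, -3.1]
gripper_width: 17.8
gripper_force: 22.0
```

step_arm --plan '[-0.05,0,0,0,0,0,-0.05,0,0,0,0,0,0,0,0,0,0,0]'

```text
time_s: 18.08
ee_pos: [570.0, 46.1, 106.0]
ee_rot: [180.0, -0.1, 98.6]
force: [-0.5, 3.2, -2.0]
gripper_width: 17.9
gripper_force: 22.0
```

step_arm --plan '[-0.05,0,0,0,0,0,0,0,0,0,0,0]'

```text
time_s: 18.25
ee_pos: [570.0, 46.1, 106.0]
ee_rot: [180.0, -0.1, 98.6]
force: [-0.4, 5.8, -1.1]
gripper_width: 18.0
gripper_force: 22.0
```

Contact within 2 mm of where the collar should seat. I'll press a bit more to seat it, then check.

step_arm --plan '[-0.05,0,0,0,0,0,-0.05,0,0,0,0,0,0,0,0,0,0,0,0,0,0,0,0,0]'

```text
time_s: 18.58
ee_pos: [570.0, 46.1, 106.0]
ee_rot: [180.0, -0.2, 98.6]
force: [-0.8, 7.6, -0.5]
gripper_width: 17.3
gripper_force: 22.0
```

```bash
python3 fx.py
python3 - <<'E'
from h import *
p=viewer.grab_frame("side");t=viewer.grab_frame("top")
a=t["img"][150:230,270:370,::-1]; b=p["img"][140:220,250:350,::-1]
cv2.imwrite("pics/g4.png",np.hstack([cv2.resize(i,(400,320),interpolation=cv2.INTER_CUBIC) for i in(a,b)]))
E
```

```text
t 18.58 fixt xy [ 1.99 67.61] z 106.05 rot [180.    -0.2   98.56] F [0.4 7.6] -0.5 T [1.226 0.247 0.052]
```

View pics/g4.png

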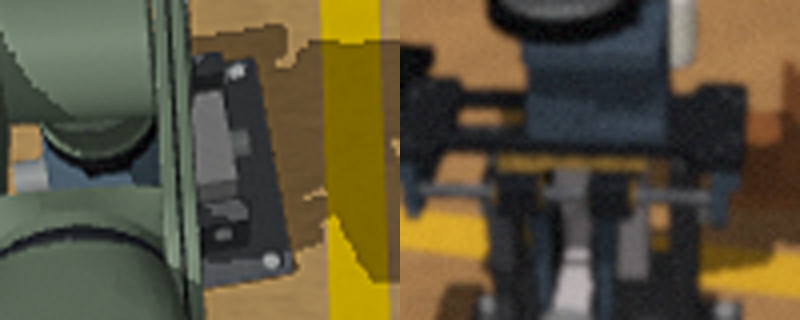

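The tip now shows on the far side of the block at crop (242,142) in the top view, so the go end is through and the collar is seated. One more small press, then I'll withdraw.

step_arm --plan '[-0.05,0,0,0,0,0,-0.05,0,0,0,0,0,0,0,0,0,0,0,0,0,0,0,0,0]'

```text
time_s: 19.02
ee_pos: [570.0, 46.0, 106.1]
ee_rot: [180.0, -0.3, 98.5]
force: [-2.3, 10.5, 0.2]
gripper_width: 17.9
gripper_force: 22.0
```

```bash
python3 fx.py
```

```text
t 19.02 fixt xy [ 2.01 67.58] z 106.14 rot [179.99  -0.3   98.54] F [-0.7 10.8] 0.2 T [1.695 0.326 0.045]
```

Collar seated: 10.8 N, with no movement under the extra command. I'll draw out, go up and over to the other face.

step_arm --plan '[0.5,0,0,0,0,0,1,0,0,0,0,0,1.4,0,0,0,0,0,1.6,0,0,0,0,0,1.4,0,0,0,0,0]'

```text
time_s: 19.43
ee_pos: [561.3, 102.8, 105.9]
ee_rot: [180.0, 0.0, 98.6]
force: [-0.3, -0.4, -2.4]
gripper_width: 17.7
gripper_force: 22.0
```

step_arm --plan '[0.2,0,0,0,0,0,0,0,0,0,0,0,0,0,0,0,0,0,0,0,0,0,0,0]' --newtons 40

```text
time_s: 19.77
ee_pos: [561.4, 103.0, 105.9]
ee_rot: [180.0, 0.0, 98.6]
force: [0.3, -1.9, -1.6]
gripper_width: 17.8
gripper_force: 40.0
```

```bash
python3 fx.py
```

```text
t 19.77 fixt xy [  2.18 125.19] z 105.92 rot [1.800e+02 2.000e-02 9.859e+01] F [ 0.  -1.9] -1.6 T [-0.093  0.011  0.005]
```

step_arm --plan '[0,0,-2,0,0,0,0,0,-3.5,0,0,0,0,0,-3,0,0,0,0,0,-1,0,0,0,0,0,0,0,0,0]'

```text
time_s: 20.18
ee_pos: [563.1, 103.1, 204.0]
ee_rot: [179.6, 0.0, 98.5]
force: [-0.2, -0.4, -1.9]
gripper_width: 17.4
gripper_force: 40.0
```

step_arm --plan '[-2.5,0,0,0,0,0,-4,0,0,0,0,0,-4,0,0,0,0,0,-4,0,0,0,0,0,-4,0,0,0,0,0]'

```text
time_s: 20.6
ee_pos: [587.7, -81.3, 198.4]
ee_rot: [-179.8, -0.1, 98.6]
force: [0.8, -0.3, -2.4]
gripper_width: 17.6
gripper_force: 40.0
```

step_arm --plan '[-4,0,0,0,0,0,-1,0,0,0,0,0,0,0,0,0,0,0,0,0,0,0,0,0]'

```text
time_s: 20.93
ee_pos: [595.3, -129.1, 198.7]
ee_rot: [-179.8, -0.1, 98.5]
force: [-0.1, 0.5, -2.3]
gripper_width: 17.4
gripper_force: 40.0
```

step_arm --plan '[0,0,2.5,0,0,0,0,0,3.5,0,0,0,0,0,2.5,0,0,0,0,0,1,0,0,0,0,0,0,0,0,0]'

```text
time_s: 21.35
ee_pos: [594.1, -126.9, 102.7]
ee_rot: [-179.6, -0.2, 98.7]
force: [0.3, 0.2, -1.9]
gripper_width: 17.6
gripper_force: 40.0
```

step_arm --plan '[0,0,0,0,0,0,0,0,0,0,0,0,0,0,0,0,0,0]'

```text
time_s: 21.6
ee_pos: [597.7, -128.9, 107.9]
ee_rot: [179.8, 0.1, 98.6]
force: [0.7, -0.5, -1.4]
gripper_width: 17.9
gripper_force: 40.0
```

```bash
python3 fx.py
```

```text
t 21.6 fixt xy [   2.86 -109.51] z 107.91 rot [1.7979e+02 7.0000e-02 9.8620e+01] F [ 0.6 -0.6] -1.4 T [-0.087  0.026  0.018]
```

step_arm --plan '[0.5,0,0,0,0,0,0.5,0,0,0,0,0,0.5,0,0,0,0,0,0,0,0,0,0,0,0,0,0,0,0,0]'

```text
time_s: 22.02
ee_pos: [594.2, -113.7, 106.2]
ee_rot: [180.0, 0.0, 98.6]
force: [0.6, 0.3, -2.4]
gripper_width: 17.7
gripper_force: 40.0
```

```bash
python3 fx.py
```

```text
t 22.02 fixt xy [  1.65 -93.94] z 106.15 rot [1.7998e+02 1.0000e-02 9.8640e+01] F [0.6 0.2] -2.4 T [-0.048  0.054  0.019]
```

step_arm --plan '[0.3,0.04,0,0,0,0,0.3,0,0,0,0,0,0.1,0,0,0,0,0,0,0,0,0,0,0,0,0,0,0,0,0]'

```text
time_s: 22.43
ee_pos: [593.5, -107.1, 105.9]
ee_rot: [-180.0, -0.0, 98.6]
force: [-0.1, -0.7, -1.4]
gripper_width: 17.9
gripper_force: 40.0
```

step_arm --plan '[0.05,0,0,0,0,0,0.05,0,0,0,0,0,0,0,0,0,0,0]'

```text
time_s: 22.68
ee_pos: [593.4, -106.1, 105.9]
ee_rot: [-180.0, -0.0, 98.6]
force: [-1.2, -0.7, -2.4]
gripper_width: 17.8
gripper_force: 40.0
```

step_arm --plan '[0.05,0,0,0,0,0,0.05,0,0,0,0,0,0,0,0,0,0,0]'

```text
time_s: 22.93
ee_pos: [593.2, -105.0, 105.9]
ee_rot: [180.0, -0.0, 98.6]
force: [0.1, 0.1, -1.9]
gripper_width: 17.8
gripper_force: 40.0
```

step_arm --plan '[0.05,0,0,0,0,0,0.05,0,0,0,0,0,0,0,0,0,0,0]'

```text
time_s: 23.18
ee_pos: [593.1, -104.0, 105.9]
ee_rot: [-180.0, -0.0, 98.6]
force: [0.3, -0.8, -2.2]
gripper_width: 18.0
gripper_force: 40.0
```

```bash
python3 fx.py
```

```text
t 23.18 fixt xy [  2.01 -84.26] z 105.93 rot [-1.80e+02 -1.00e-02  9.86e+01] F [ 0.2 -0.8] -2.2 T [-0.03   0.019  0.013]
```

step_arm --plan '[0.05,0,0,0,0,0,0.05,0,0,0,0,0,0,0,0,0,0,0]'

```text
time_s: 23.43
ee_pos: [592.9, -103.0, 105.9]
ee_rot: [180.0, -0.0, 98.6]
force: [0.2, -0.2, -2.4]
gripper_width: 17.9
gripper_force: 40.0
```

step_arm --plan '[0.05,0,0,0,0,0,0.05,0,0,0,0,0,0,0,0,0,0,0]'

```text
time_s: 23.68
ee_pos: [592.8, -102.1, 105.9]
ee_rot: [-180.0, -0.0, 98.6]
force: [0.1, 0.3, -2.4]
gripper_width: 17.8
gripper_force: 40.0
```

step_arm --plan '[0.05,0,0,0,0,0,0.05,0,0,0,0,0,0,0,0,0,0,0]'

```text
time_s: 23.93
ee_pos: [592.6, -101.1, 106.0]
ee_rot: [180.0, -0.0, 98.6]
force: [0.0, 0.8, -3.0]
gripper_width: 17.4
gripper_force: 40.0
```

step_arm --plan '[0.05,0,0,0,0,0,0.05,0,0,0,0,0,0,0,0,0,0,0]'

```text
time_s: 24.18
ee_pos: [592.5, -100.2, 106.0]
ee_rot: [180.0, 0.0, 98.6]
force: [0.1, 0.1, -1.6]
gripper_width: 17.6
gripper_force: 40.0
```

```bash
python3 fx.py
```

```text
t 24.18 fixt xy [  2.07 -80.37] z 105.96 rot [1.7999e+02 1.0000e-02 9.8600e+01] F [0.1 0.1] -1.6 T [-0.125 -0.025  0.006]
```

Exactly at the expected contact depth. Next, small increments to build force.

step_arm --plan '[0.05,0,0,0,0,0,0.05,0,0,0,0,0,0,0,0,0,0,0]'

```text
time_s: 24.43
ee_pos: [592.6, -100.1, 106.1]
ee_rot: [180.0, 0.1, 98.6]
force: [0.6, -4.5, -2.5]
gripper_width: 17.9
gripper_force: 40.0
```

step_arm --plan '[0.05,0,0,0,0,0,0.05,0,0,0,0,0,0,0,0,0,0,0]'

```text
time_s: 24.68
ee_pos: [592.6, -100.1, 106.2]
ee_rot: [180.0, 0.2, 98.6]
force: [0.6, -8.3, -2.6]
gripper_width: 17.8
gripper_force: 40.0
```

```bash
python3 fx.py
```

```text
t 24.68 fixt xy [  2.2  -80.27] z 106.21 rot [179.96   0.21  98.65] F [-0.7 -8.3] -2.6 T [-1.401 -0.078  0.088]
```

step_arm --plan '[0.03,0,0,0,0,0,0,0,0,0,0,0,0,0,0,0,0,0,0,0,0,0,0,0,0,0,0,0,0,0]'

```text
time_s: 25.1
ee_pos: [592.6, -100.0, 106.2]
ee_rot: [180.0, 0.2, 98.6]
force: [0.7, -8.8, -1.9]
gripper_width: 17.8
gripper_force: 40.0
```

step_arm --plan '[0,0,0,0,0,0,0,0,0,0,0,0,0,0,0,0,0,0,0,0,0,0,0,0,0,0,0,0,0,0]'

```text
time_s: 25.52
ee_pos: [592.6, -100.0, 106.2]
ee_rot: [180.0, 0.2, 98.6]
force: [-0.0, -7.8, -1.7]
gripper_width: 17.9
gripper_force: 40.0
```

step_arm --plan '[0,0,0,0,0,0,0,0,0,0,0,0,0,0,0,0,0,0,0,0,0,0,0,0,0,0,0,0,0,0]'

```text
time_s: 25.93
ee_pos: [592.6, -100.1, 106.2]
ee_rot: [180.0, 0.2, 98.6]
force: [1.1, -8.1, -2.4]
gripper_width: 17.4
gripper_force: 40.0
```

```bash
python3 fx.py
```

```text
t 25.93 fixt xy [  2.19 -80.28] z 106.21 rot [179.96   0.22  98.65] F [-0.2 -8.1] -2.4 T [-1.469 -0.048  0.084]
```

No-go refused at the bushing plane: about 8 N held for over 1 s. I'll withdraw, lift and return to the cradle.

step_arm --plan '[-0.4,0,0,0,0,0,-0.8,0,0,0,0,0,-1.2,0,0,0,0,0,-0.8,0,0,0,0,0,0,0,0,0,0,0]'

```text
time_s: 26.35
ee_pos: [597.4, -131.4, 105.9]
ee_rot: [180.0, 0.0, 98.5]
force: [1.0, 0.3, -1.1]
gripper_width: 17.7
gripper_force: 40.0
```

step_arm --plan '[0,0,-2.5,0,0,0,0,0,-3,0,0,0,0,0,-1.5,0,0,0,0,0,0,0,0,0,0,0,0,0,0,0]'

```text
time_s: 26.77
ee_pos: [597.1, -129.5, 176.3]
ee_rot: [179.9, 0.0, 98.6]
force: [-0.7, 0.4, -3.1]
gripper_width: 17.7
gripper_force: 40.0
```

```bash
cat > to.py <<'E'
from h import *
import sys
s=sensors.state();T=R.from_euler('xyz',s["ee_rot"],degrees=True).as_matrix()
print(s["ee_pos"],s["ee_rot"],"cm tool:",(T.T@(np.array([488.9,-265.9,60.1])-s["ee_pos"])/10).round(3))
E
python3 to.py
```

```text
[ 597.07041466 -129.53233311  176.31022876] [1.79924956e+02 3.17303404e-03 9.85822109e+01] cm tool: [-11.869 -12.746  11.605]
```

step_arm --plan '[-1.9,-2.05,0,0,0,0,-2.8,-3,0,0,0,0,-2.8,-3,0,0,0,0,-2.8,-3,0,0,0,0,-1.57,-1.7,0,0,0,0]'

```text
time_s: 27.18
ee_pos: [484.8, -267.7, 173.7]
ee_rot: [-179.7, -0.1, 98.5]
force: [-0.5, -0.1, -1.5]
gripper_width: 17.5
gripper_force: 40.0
```

step_arm --plan '[0,0,0,0,0,0,0,0,2.5,0,0,0,0,0,3,0,0,0,0,0,2.4,0,0,0,0,0,0,0,0,0]'

```text
time_s: 27.6
ee_pos: [484.7, -263.1, 90.8]
ee_rot: [-179.4, -0.5, 98.6]
force: [-0.6, 1.2, -2.6]
gripper_width: 17.6
gripper_force: 40.0
```

step_arm --plan '[0,0,0,0,0,0,0,0,0,0,0,0,0,0,0,0,0,0]'

```text
time_s: 27.85
ee_pos: [489.8, -266.3, 98.3]
ee_rot: [179.9, 0.1, 98.6]
force: [-0.7, 0.0, -1.4]
gripper_width: 17.8
gripper_force: 40.0
```

```bash
python3 to.py
```

```text
[ 489.7856989  -266.26785817   98.31467155] [1.79862883e+02 9.31978683e-02 9.86126726e+01] cm tool: [ 0.056 -0.091  3.821]
```

step_arm --plan '[0,0,0,0,0,0,0,0,0,0,0,0]'

```text
time_s: 28.02
ee_pos: [489.3, -266.2, 98.2]
ee_rot: [179.9, 0.1, 98.6]
force: [-0.2, -0.9, -1.6]
gripper_width: 18.1
gripper_force: 40.0
```

```bash
python3 to.py
```

```text
[ 489.31224364 -266.22197733   98.15029166] [1.79885248e+02 8.13129596e-02 9.86024840e+01] cm tool: [ 0.043 -0.044  3.805]
```

step_arm --plan '[0.04,-0.04,1.2,0,0,0,0,0,1.2,0,0,0,0,0,0.9,0,0,0,0,0,0.2,0,0,0,0,0,0,0,0,0]'

```text
time_s: 28.43
ee_pos: [487.9, -265.5, 61.6]
ee_rot: [-180.0, -0.0, 98.6]
force: [0.7, 0.0, -2.4]
gripper_width: 17.8
gripper_force: 40.0
```

step_arm --plan '[0,0,0.1,0,0,0,0,0,0.1,0,0,0,0,0,0,0,0,0,0,0,0,0,0,0]'

```text
time_s: 28.77
ee_pos: [488.4, -265.8, 60.3]
ee_rot: [180.0, 0.0, 98.6]
force: [0.2, 0.2, -1.7]
gripper_width: 17.5
gripper_force: 40.0
```

```bash
python3 to.py
```

```text
[ 488.36050766 -265.76699242   60.29771584] [1.79965436e+02 2.21289273e-02 9.85923785e+01] cm tool: [-0.021  0.051  0.02 ]
```

step_arm --plan '[0,0,0.05,0,0,0,0,0,0,0,0,0,0,0,0,0,0,0]'

```text
time_s: 29.02
ee_pos: [488.4, -265.8, 60.1]
ee_rot: [180.0, 0.0, 98.6]
force: [-1.8, 1.3, 4.6]
gripper_width: 17.8
gripper_force: 40.0
```

step_arm --plan '[0,0,0.05,0,0,0,0,0,0,0,0,0,0,0,0,0,0,0]'

```text
time_s: 29.27
ee_pos: [488.4, -265.8, 60.1]
ee_rot: [179.9, 0.0, 98.6]
force: [-1.6, 1.7, 7.7]
gripper_width: 17.8
gripper_force: 40.0
```

Resting on the cradle (force turned upward at 60.1). I'll release the gauge, then retreat upward.

step_arm --plan '[0,0,-0.08,0,0,0,0,0,0,0,0,0]'

```text
time_s: 29.43
ee_pos: [488.4, -265.8, 60.1]
ee_rot: [180.0, 0.0, 98.6]
force: [-0.3, -0.1, 4.0]
gripper_width: 18.1
gripper_force: 40.0
```

step_arm --plan '[0,0,0,0,0,0,0,0,0,0,0,0,0,0,0,0,0,0,0,0,0,0,0,0,0,0,0,0,0,0]' --hand 6

```text
time_s: 29.85
ee_pos: [488.1, -265.6, 59.5]
ee_rot: [-180.0, -0.0, 98.6]
force: [-0.4, 0.0, 0.1]
gripper_width: 48.2
gripper_force: 0.0
```

step_arm --plan '[0,0,0,0,0,0,0,0,0,0,0,0,0,0,-1,0,0,0,0,0,-3,0,0,0,0,0,-4,0,0,0]'

```text
time_s: 30.27
ee_pos: [486.3, -264.6, 138.5]
ee_rot: [-179.7, -0.3, 98.6]
force: [0.3, -0.0, 0.6]
gripper_width: 60.3
gripper_force: 0.0
```

step_arm --plan '[0,0,-4,0,0,0,0,0,-3,0,0,0,-4,0,0,0,0,0,-4,0,0,0,0,0,-4,0,0,0,0,0]'

```text
time_s: 30.68
ee_pos: [506.6, -385.4, 212.2]
ee_rot: [179.9, 0.1, 98.7]
force: [0.9, -0.1, 0.1]
gripper_width: 60.2
gripper_force: 0.0
```

step_arm --plan '[-4,0,0,0,0,0,-4,0,0,0,0,0,0,0,0,0,0,0,0,0,0,0,0,0]'

```text
time_s: 31.02
ee_pos: [517.6, -465.1, 209.2]
ee_rot: [-180.0, -0.0, 98.4]
force: [0.6, 0.6, -0.9]
gripper_width: 59.8
gripper_force: 0.0
```

Run:
```python
from h import *
p=viewer.grab_frame("side");t=viewer.grab_frame("top")
a=t["img"][130:270,280:480,::-1]; b=p["img"][120:260,240:440,::-1]
cv2.imwrite("pics/g5.png",np.hstack([cv2.resize(i,(400,280),interpolation=cv2.INTER_CUBIC) for i in(a,b)]))
```

```text
(no output)
```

View pics/g5.png

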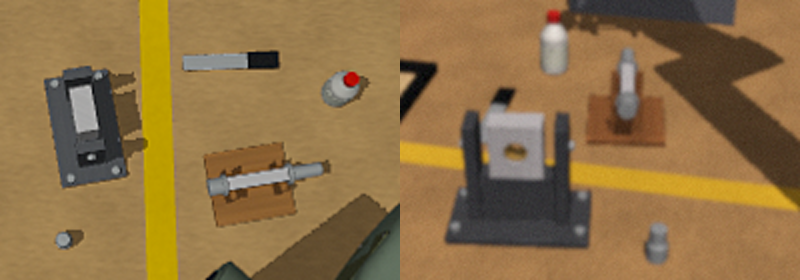

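The gauge lies level in the cradle: top crop (205–325, 165–190), and upright in the side crop at (627,85). Every bystander in these crops is where it was.

```bash
python3 -c "
from workcell import env
print(env.job_done())"
```

```text
the job is handed in; nothing more can be done
None
```

The job is handed in at about 31 s of the 72 s allowed: the go end went in until its collar seated (about 11 N), the no-go end was refused at the bushing (about 8 N for over 1 s), and the gauge is back in its cradle and released.

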